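# Unlatch the bench centrifuge and hold its lid open

### The job

Press the red latch lever at the front of the centrifuge all the way down to free the lid, then lift the lid (it has a black bar handle at its front) to 60 degrees open and hold it there so that the rotor can be loaded. The lid falls shut by itself, so finish while still holding it steady at 60 degrees (within about 5), and leave the other things on the bench where they are.

Things in the scene. Friction and masses are not known exactly. Their poses are not given: they have to be found in the camera images.
- centrifuge: Bench centrifuge, white box fixed to the bench: 180 mm deep (its x), 240 mm wide (its y), rim 115 mm high; blue lid on top up to 142 mm. Origin at the centre of its underside; its x axis points from the front (lever and handle side, facing the robot) to the back (lid hinge), y to its left, z up. It may be turned up to about 20 degrees on the bench.
- lid_handle (a point): Middle of the black round bar handle of the lid: 12 mm diameter, free length 88 mm along the centrifuge's y, with 42 mm of open space between bar and the lid's front edge; it overhangs the front of the machine, with about 115 mm of air below. Lid shut: at (-138, 30, 125) mm in the centrifuge's frame. It moves with the lid on an arc of 223 mm radius about lid_hinge and can turn between gripping fingers.
- lid_hinge (a point): Point on the lid's hinge line (parallel to the centrifuge's y), at (85, 30, 115) mm in the centrifuge's frame, in the same upright plane as lid_handle.
- lid (a joint): Opening angle of the lid in rad: 0 shut (level), 1.047 = 60 degrees, stop at 1.75. The lid weighs about 0.3 to 0.55 kg, has no stay and falls shut from 60 degrees when let go. It cannot be opened while latched.
- latch_tip (a point): Top of the red paddle (26 mm wide, 34 mm long) at the end of the small latch lever on the grey latch head at the front right of the machine. It moves with the lever, 52 mm (horizontal) out in front of latch_pivot when the lever is up.
- latch_pivot (a point): Pivot of the latch lever, at (-109, -85, 109) mm in the centrifuge's frame, axis along the centrifuge's y. The lever reaches 77 mm from it to its outer end.
- latch (a joint): Angle of the latch lever in rad: 0 = up, latched (lever sloping up 30 degrees towards the robot); grows as the paddle is pressed down; stop at 0.9 (sloping 22 degrees down), lid free. It starts at 0 to 0.1, is moved by about 3 N at the paddle and stays where it is left.
- tube_rack_mid (a point): orange tube rack, 60 x 110 x 74 mm, loose; point at its centre, half-way up. To be left alone.
- sanitizer_mid (a point): sanitiser bottle, 56 mm across, 150 mm tall, loose; point at its centre, half-way up. To be left alone.
- sweet_box_mid (a point): flat purple carton, 80 x 170 x 30 mm, loose; point at its centre, half-way up. To be left alone.
- plate_mid (a point): white plate, 170 mm across, 16 mm high, loose; point at its centre, half-way up. To be left alone.
- pen_mid (a point): blue pen, 135 x 9 x 9 mm, loose; point at its centre, half-way up. To be left alone.
- jar_a_mid (a point): clear specimen jar with white cap, 60 mm across, 70 mm tall, loose; point at its centre, half-way up. To be left alone.
- jar_b_mid (a point): clear specimen jar with red cap, 60 mm across, 70 mm tall, loose; point at its centre, half-way up. To be left alone.

How it is judged:
By the outcome, as a careful person would: the job done as asked, in the order asked, and still so for the second after the job is handed in, while the arm keeps its last pose, push and grip.
It also fails if it takes over 43 s, if anything falls off the work surface, if the arm or the gripper's body presses on something with over 40 N, if the wrist force passes 120 N, or if a joint passes its speed limit or range.

### The arm

A 7-joint arm with a two-finger parallel gripper is mounted at the origin on the work surface. World frame = base frame: x ahead of the robot, y to its left, z up, the work surface at z = 0. Lengths are in m, angles in rad, forces in N, time in s.
With the tool pointing down it reaches from about 0.425 to 0.875 m from the base axis. Payload 8.4 kg.
Tool frame: the origin (TCP) lies between the finger pads; the fingertips stand 11 mm ahead of it and the grasp point (between the pads) lies 8 mm behind it; z points along the fingers, y is the line along which they close (so a half turn about z gives the same grasp; the last joint's range is limited). The gripper opens to 85 mm and grips with 20 to 120 N. Pads are 22 mm wide; open, the fingers measure 114 mm over their backs; the gripper's body (76 mm by 85 mm) begins 54 mm behind the grasp point. The pads swing forward as they close: fully open they stand 13 mm farther back than shut.
Start: joints at [-1.325, 0.333, 0.04, 1.465, -0.013, 1.343, -0.059], TCP at [0.22, 0.612, 0.242] pointing down, gripper open.
Joint ranges: [-2.58, 2.58], [-0.38, 2.09], [-1.3, 1.39], [0.25, 2.4], [-1.5, 4.64], [0.08, 2.09], [-2.65, 2.65]. Speed limits (rad/s): [2.22, 2.22, 2.79, 2.79, 3.14, 3.14, 3.14].

### API

Orientations are given as a unit quaternion [x, y, z, w].
In Python, from station import arm, eoat, optics, order, boxes_of, spot_point, get_time_s, get_joints, get_dq, get_joint_efforts, get_eef_pos, get_tcp_rot, get_wrist_force, get_torque, get_grip_width, get_grasp_force gives the robot as it stands. Calls block until the motion is done:
- arm.move_to(position, orientation): joint-space move of the TCP to a pose.
- arm.servo_line(position, rotation=None, max_speed=0.15): straight line of the TCP; rotation=None keeps the orientation; max_speed is the mean speed in m/s.
- arm.move_joints(angles): joint-space move.
- eoat.grip(opening): opening from 0.0 (shut) to 1.0 (fully open); the grip force is fixed at half the most; returns when the fingers have stopped.
- arm.sleep(seconds).
- arm.inverse_kinematics(position, orientation): joint angles nearest the present ones, or None.
- optics.read_camera(name): name is "side" or "top" or "wrist"; returns a dict with "image" (420x560x3 uint8, red, green, blue), "camera_matrix" (3x3 intrinsics, pixels), "k1" (the pictures are not rectified: a ray, as slopes to the right and down, at radius r is drawn at 1 + k1 r^2 times it, then the intrinsics apply), "R" (3x3) and "t" (3): a world point X has camera coordinates R X + t. Camera axes: x right, y down, z forward; pixel columns grow to the right and rows downward; lengths in m; the calibration is good to about 2 mm. A picture is of the moment at which its call begins. There is no depth.
A pose or a line that the arm cannot do raises arm.PlanningError and nothing moves.
- order.close_job(): hands the job in; it is judged then, once.
Trained networks look in a picture, given as the dict that the camera call returned (one of the last four; its "shot" number tells which), for a name from the list of things; names that differ only in an ending like _2 or _b are one class to them, and where a whole thing is asked for, a point or a joint stands for the part that bears it (a point fixed in the world has none). Each returns a list of dicts, best first, with "conf" (0 to 1); they miss things now and then, are a little off and sometimes report something else, mostly with a low value. They report only what shows in the picture. A call takes as long as a camera call.
- boxes_of(picture, name): "point" ([x, y, z] in m, in the coordinates of the camera as it stood for that picture, good to about 4 mm: the middle of the surface that is visible of it).
- spot_point(picture, name): "point" ([x, y, z] in m, in the coordinates of the camera as it stood for that picture, good to about 4 mm: a listed point, or the origin of a listed thing).
Readings, each from a call of its own:
- get_time_s(): time.
- get_joints(): joint angles.
- get_dq(): joint speeds.
- get_joint_efforts(): joint torques, N m.
- get_eef_pos(): TCP position.
- get_tcp_rot(): TCP orientation.
- get_wrist_force(): force on the tool from outside, world axes, zero at the start.
- get_torque(): the same for the moment, N m.
- get_grip_width(): opening from 0.0 (shut) to 1.0 (fully open).
- get_grasp_force(): force on a finger pad.
Only numpy, scipy, OpenCV 4.12 (cv2) and the standard library are available. Lean on these libraries where they do the work, as an engineer would, in place of code of your own. Each camera call takes 0.05 s, during which the arm holds its last target. There are 200 camera calls.

## Working session

There is one attempt and no reset: what is moved stays moved. The work goes in short steps, each a Python script; the robot and the scene stay as the last script left them, time stands still between calls to the robot, and variables do not carry over. Pictures are saved under pics/ and viewed, at most 10 in all, crops included, and the job is handed in when it is done.

```bash
mkdir -p pics; ls; cat > h.py <<'E'
import numpy as np, cv2
from scipy.spatial.transform import Rotation as Ro
from station import *
def world(pic,p): return np.array(pic["R"]).T@(np.array(p)-np.array(pic["t"]))
def save(pic,n): cv2.imwrite(f"pics/{n}.png",cv2.cvtColor(np.asarray(pic["image"]),cv2.COLOR_RGB2BGR))
E
python3 - <<'E'
from h import *
names="centrifuge lid_handle lid_hinge latch_tip latch_pivot tube_rack_mid sanitizer_mid sweet_box_mid plate_mid pen_mid jar_a_mid jar_b_mid".split()
for c in ("side","top"):
    p=optics.read_camera(c); save(p,c+"0")
    for n in names:
        print(c,n,[(np.round(world(p,d["point"]),3).tolist(),round(d["conf"],2)) for d in spot_point(p,n)[:2]])
print(get_time_s(),get_tcp_rot(),get_wrist_force())
E
```

```text
pics
side centrifuge [([0.687, -0.088, -0.002], 0.62)]
side lid_handle [([0.549, -0.058, 0.127], 0.68)]
side lid_hinge [([0.771, -0.051, 0.118], 0.82)]
side latch_tip [([0.526, -0.175, 0.144], 0.68)]
side latch_pivot [([0.581, -0.174, 0.109], 0.62), ([0.502, -0.527, 0.035], 0.32)]
side tube_rack_mid [([0.635, 0.416, 0.042], 0.69)]
side sanitizer_mid [([0.608, -0.39, 0.078], 0.86)]
side sweet_box_mid [([0.344, 0.395, 0.016], 0.91)]
side plate_mid [([0.338, -0.39, 0.006], 0.68)]
side pen_mid [([0.376, -0.061, 0.008], 0.77), ([0.631, 0.415, 0.039], 0.5)]
side jar_a_mid [([0.501, -0.53, 0.032], 0.63), ([0.579, -0.177, 0.111], 0.28)]
side jar_b_mid [([0.486, 0.498, 0.034], 0.83), ([0.77, -0.052, 0.119], 0.71)]
top centrifuge [([0.688, -0.084, 0.001], 0.91)]
top lid_handle [([0.55, -0.056, 0.126], 0.84)]
top lid_hinge []
top latch_tip [([0.523, -0.172, 0.143], 0.7)]
top latch_pivot [([0.578, -0.171, 0.11], 0.78)]
top tube_rack_mid [([0.638, 0.422, 0.035], 0.93)]
top sanitizer_mid [([0.608, -0.383, 0.076], 0.92)]
top sweet_box_mid [([0.335, 0.399, 0.014], 0.89)]
top plate_mid [([0.346, -0.384, 0.005], 0.65)]
top pen_mid [([0.372, -0.053, 0.002], 0.57)]
top jar_a_mid [([0.504, -0.524, 0.037], 0.57), ([0.37, -0.053, 0.005], 0.39)]
top jar_b_mid [([0.491, 0.504, 0.034], 0.77)]
1.3 [ 1.71577997e-01  9.85170539e-01 -2.63869080e-05 -1.57606060e-05] [-0.33203985 -0.06544557 -0.46043111]
```

View pics/side0.png

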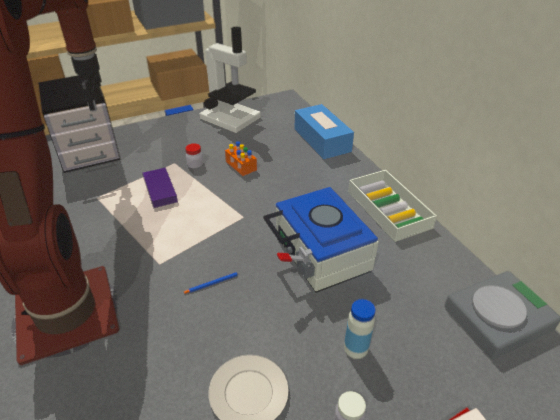

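View pics/top0.png

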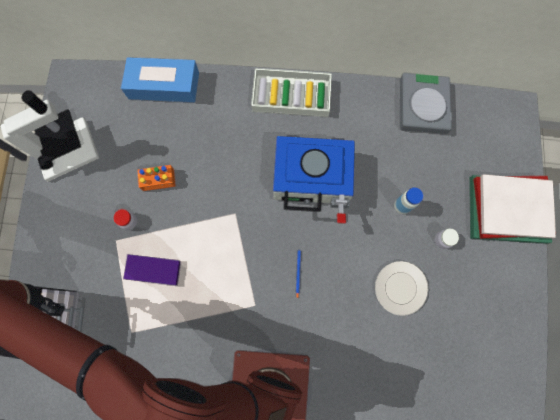

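```bash
python3 - <<'E'
from h import *
from scipy.optimize import least_squares
L={"centrifuge":(0,0),"h":(-.138,.03),"g":(.085,.03),"p":(-.109,-.085)}
obs=[("centrifuge",.687,-.088),("centrifuge",.688,-.084),("h",.549,-.058),("h",.55,-.056),("g",.771,-.051),("p",.581,-.174),("p",.578,-.171)]
f=lambda q:np.concatenate([q[:2]+np.array([[np.cos(q[2]),-np.sin(q[2])],[np.sin(q[2]),np.cos(q[2])]])@np.array(L[n])-[x,y] for n,x,y in obs])
r=least_squares(f,[.687,-.086,0]);print(r.x,np.round(r.fun,4))
c=optics.read_camera("top");print(c["camera_matrix"],c["k1"],c["R"],c["t"])
E
```

```text
[ 0.68732949 -0.08482596  0.02013468] [ 0.0003  0.0032 -0.0007 -0.0008 -0.0002  0.0004 -0.0012 -0.0016  0.0007
 -0.0021 -0.0009  0.002   0.0021 -0.001 ]
[[458.59339251   0.         280.93857487]
 [  0.         458.59339251 207.21958762]
 [  0.           0.           1.        ]] -0.15151256060055585 [[ 7.38968606e-02 -9.97265664e-01  6.70273355e-04]
 [-9.75438773e-01 -7.24193158e-02 -2.08025582e-01]
 [ 2.07505310e-01  1.47186268e-02 -9.78123156e-01]] [-0.03372412  0.55933664  1.36565273]
```

```bash
cat >> h.py <<'E'
C=np.array([.6873,-.0848]); YAW=.020
def W(x,y,z):
    c,s=np.cos(YAW),np.sin(YAW)
    return np.array([C[0]+c*x-s*y, C[1]+s*x+c*y, z])
def down(sign=1):  # tool down, closing line along the centrifuge x
    c,s=np.cos(YAW),np.sin(YAW); y=sign*np.array([c,s,0]); z=np.array([0,0,-1.])
    return Ro.from_matrix(np.stack([np.cross(y,z),y,z],1)).as_quat()
E
python3 - <<'E'
from h import *
for s in (1,-1):
    for P in (W(-.169,-.085,.2),W(-.138,.03,.117),W(-.018,.03,.305)):
        j=arm.inverse_kinematics(P,down(s)); print(s,P.round(3),None if j is None else np.round(j,2))
E
```

```text
1 [ 0.52  -0.173  0.2  ] [-0.78  0.3   1.22  1.81 -0.3   1.23  0.55]
1 [ 0.549 -0.058  0.117] [-0.73  0.33  0.89  1.89 -0.29  1.06  0.3 ]
1 [ 0.669 -0.055  0.305] [-0.57  0.45  0.86  1.34 -0.34  1.5   0.28]
-1 [ 0.52  -0.173  0.2  ] [-0.78  0.31  1.23  1.81 -0.31  1.24 -2.58]
-1 [ 0.549 -0.058  0.117] [-0.94  0.49  1.23  1.9  -0.52  1.12 -2.64]
-1 [ 0.669 -0.055  0.305] [-0.77  0.69  1.36  1.35 -0.68  1.61 -2.62]
```

```bash
python3 - <<'E'
from h import *
q=down(1)
eoat.grip(0.0)
arm.move_to(W(-.169,-.085,.23),q)
print(get_time_s(),np.round(get_joints(),2))
arm.servo_line(W(-.169,-.085,.165),q)
f0=get_wrist_force()
z=.160
while z>.095:
    z-=.004
    arm.servo_line(W(-.169,-.085,z),q,max_speed=.06)
    f=get_wrist_force()-f0
    print(round(z,3),np.round(f,1),round(get_eef_pos()[2],4))
    if f[2]>15: break
p=optics.read_camera("side");save(p,"side1");print([world(p,d["point"]).round(3) for d in spot_point(p,"latch_tip")])
p=optics.read_camera("wrist");save(p,"wrist1")
print(get_time_s())
E
```

```text
5.0667 [-0.82  0.28  1.26  1.77 -0.28  1.29  0.53]
0.156 [ 0.4 -0.5 -0.4] 0.1562
0.152 [ 1.1  0.3 -0.3] 0.1519
0.148 [ 0.2  0.2 -0.8] 0.1477
0.144 [ 0.6 -0.5 -0.7] 0.1437
0.14 [ 0.6  0.2 -0.6] 0.1397
0.136 [ 0.  -0.4 -1. ] 0.1357
0.132 [ 0.5 -1.1 -0.3] 0.1317
0.128 [-0.1 -0.5 -1.3] 0.1277
0.124 [-0.6 -1.  -1.2] 0.1237
0.12 [ 0.3 -1.1 -0.9] 0.1197
0.116 [ 0.2 -1.  -0.6] 0.1157
0.112 [ 1.  -1.2 -0.8] 0.1117
0.108 [ 0.2 -0.2 -0.9] 0.1077
0.104 [ 1.1 -0.7  2.6] 0.1041
0.1 [-7.3  3.8 30.8] 0.1022
[array([ 0.519, -0.178,  0.088])]
9.6
```

```bash
python3 - <<'E'
from h import *
q=down(1)
arm.servo_line(W(-.169,-.085,.20),q,max_speed=.2)
arm.move_to(W(-.138,.03,.22),q)
eoat.grip(0.55)
for c in ("side","top","wrist"):
    p=optics.read_camera(c);save(p,c+"2")
    for n in ("latch_tip","lid_handle"): print(c,n,[(world(p,d["point"]).round(3),round(d["conf"],2)) for d in spot_point(p,n)[:2]])
print(get_time_s(),W(-.138,.03,.125),get_eef_pos(),np.round(get_joints(),2))
a=[cv2.imread(f"pics/{n}2.png") for n in ("side","wrist")]
cv2.imwrite("pics/m2.png",np.hstack([cv2.resize(a[0][150:330,200:440],(400,300)),cv2.resize(a[1],(400,300))]))
E
```

```text
side latch_tip [(array([ 0.517, -0.176,  0.092]), 0.66)]
side lid_handle [(array([ 0.549, -0.057,  0.125]), 0.63)]
top latch_tip [(array([ 0.513, -0.17 ,  0.088]), 0.56)]
top lid_handle []
wrist latch_tip [(array([ 0.519, -0.172,  0.091]), 0.89)]
wrist lid_handle [(array([ 0.548, -0.058,  0.125]), 0.71)]
11.7583 [ 0.54872764 -0.05756582  0.125     ] [ 0.54872324 -0.05751791  0.2199974 ] [-1.01  0.3   1.25  1.78 -0.3   1.28  0.33]
```

View pics/m2.png

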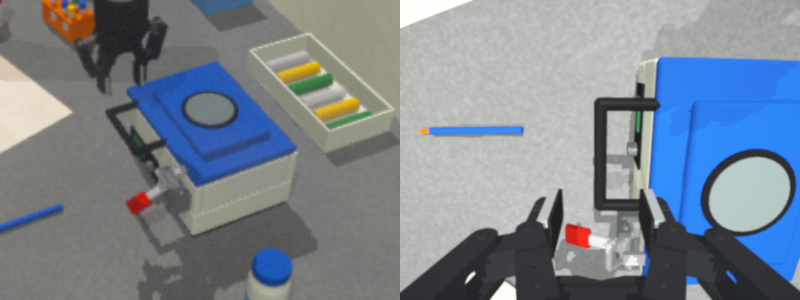

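```bash
python3 - <<'E'
from h import *
q=down(1)
arm.servo_line(W(-.138,.03,.117),q,max_speed=.12)
print(np.round(get_wrist_force(),1))
eoat.grip(0.0)
print("grip",get_grip_width(),get_grasp_force(),np.round(get_wrist_force(),1),get_time_s())
r=np.hypot(.223,.01); a0=np.arctan2(.010,.223)
for d in np.arange(4,25,4):
    a=a0+np.radians(d)
    arm.servo_line(W(.085-r*np.cos(a),.03,.115+r*np.sin(a)-.008),q,max_speed=.08)
    f=get_wrist_force(); print(d,np.round(f,1),round(get_grip_width(),3),round(get_grasp_force(),1),(get_eef_pos()).round(4))
    if np.linalg.norm(f)>40: break
p=optics.read_camera("side");save(p,"side3");print([world(p,d["point"]).round(3) for d in spot_point(p,"lid_handle")],get_time_s())
cv2.imwrite("pics/m3.png",cv2.resize(cv2.imread("pics/side3.png")[120:330,180:460],(560,420)))
E
```

```text
[ 0.3 -0.6 -0.3]
grip 0.11650187792277586 58.459017276763916 [-5.1  0.8  8.4] 13.1917
4 [-3.3 -0.3 -1.7] 0.116 58.6 [ 0.5493 -0.0575  0.1329]
8 [-6.6  0.5 -1.5] 0.112 58.6 [ 0.5517 -0.0574  0.1488]
12 [-10.    0.9   1.8] 0.113 58.6 [ 0.5551 -0.0574  0.1646]
16 [-9.2  1.3 -0.7] 0.115 58.7 [ 0.5594 -0.0574  0.1795]
20 [-11.5   1.    1. ] 0.117 58.7 [ 0.5647 -0.0572  0.1942]
24 [-13.7   2.5   5.3] 0.115 58.6 [ 0.571  -0.0572  0.2086]
[array([ 0.576, -0.054,  0.217])] 15.3417
```

View pics/m3.png

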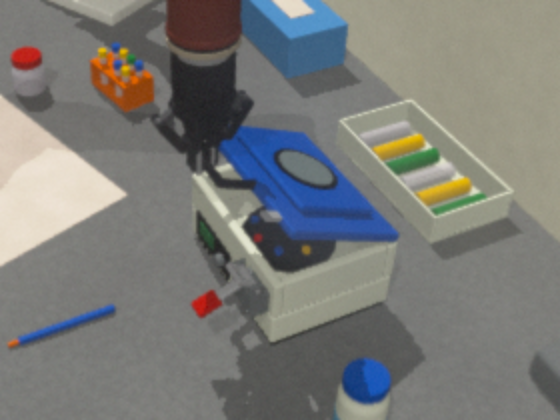

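```bash
python3 - <<'E'
from h import *
q=down(1)
r=np.hypot(.223,.01); a0=np.arctan2(.010,.223)
for d in list(np.arange(28,61,4)):
    a=a0+np.radians(d)
    arm.servo_line(W(.085-.0015-r*np.cos(a),.03,.115+r*np.sin(a)-.008),q,max_speed=.08)
    f=get_wrist_force(); print(d,np.round(f,1),round(get_grip_width(),3),get_eef_pos().round(4))
    if np.linalg.norm(f)>50: break
arm.sleep(.5)
h=get_eef_pos()+[0,0,.008]; g=W(.085,.03,.115)
print("angle",np.degrees(np.arctan2(h[2]-.115,g[0]-h[0])-a0),np.round(get_wrist_force(),1),get_grasp_force())
for c in ("side","top"):
    p=optics.read_camera(c);save(p,c+"4")
    for n in ("lid_handle","lid_hinge","latch_tip"): print(c,n,[(world(p,d["point"]).round(3),round(d["conf"],2)) for d in spot_point(p,n)[:1]])
print(get_time_s())
cv2.imwrite("pics/m4.png",np.hstack([cv2.imread("pics/side4.png")[60:360,160:460],cv2.imread("pics/top4.png")[60:360,150:450]]))
E
```

```text
28 [-9.4  1.4  4.7] 0.119 [ 0.5783 -0.0571  0.2227]
32 [-9.9  1.8  3.9] 0.116 [ 0.5863 -0.057   0.2356]
36 [-12.3   1.9   6.5] 0.113 [ 0.5953 -0.0569  0.2484]
40 [-16.2   2.3  11.6] 0.117 [ 0.6054 -0.0567  0.2607]
44 [-16.4   2.4  16.6] 0.118 [ 0.6163 -0.0566  0.2724]
48 [-17.6   3.1  18.9] 0.115 [ 0.6281 -0.0564  0.2834]
52 [-11.4   1.9  15.6] 0.117 [ 0.6415 -0.0562  0.2931]
56 [-12.2   2.3  14.9] 0.115 [ 0.6543 -0.056   0.3017]
60 [-6.6  0.9 11.8] 0.115 [ 0.6685 -0.0559  0.3091]
angle 60.31317069344839 [-6.  -0.6 10.6] 61.279998421669006
side lid_handle [(array([ 0.667, -0.054,  0.316]), 0.71)]
side lid_hinge [(array([ 0.772, -0.052,  0.118]), 0.57)]
side latch_tip [(array([ 0.519, -0.175,  0.09 ]), 0.84)]
top lid_handle [(array([ 0.671, -0.055,  0.312]), 0.68)]
top lid_hinge [(array([ 0.77 , -0.054,  0.113]), 0.67)]
top latch_tip [(array([ 0.517, -0.172,  0.088]), 0.46)]
19.3083
```

View pics/m4.png

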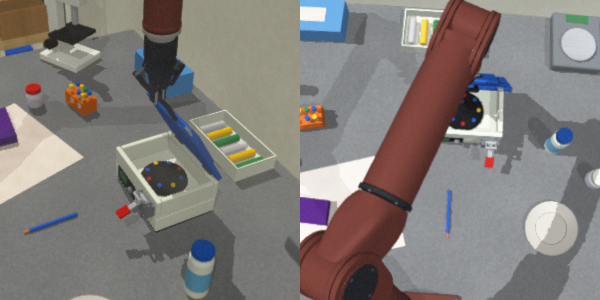

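The picture shows the lid held open at about 60° (side view, lid around pixel (190,140)). The red lever is down at (124,211) and the other things on the bench have not moved.

```bash
python3 -c "
from station import *
print(get_dq().round(4) if hasattr(get_dq(),'round') else get_dq()); print(order.close_job())"
```

```text
[-0.0017 -0.0001 -0.0002  0.0011 -0.0005 -0.0008  0.0009]
the job is handed in; nothing more can be done
None
```

The job is handed in: the latch lever is pressed to its stop, and the arm is holding the lid steady at about 60° by its handle (60.3° from the arm's position, 60.2° from the cameras), with nothing else on the bench disturbed.

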